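Try printed sleeves on the gauge pin and sort them

TASK

Two grey printed sleeves lie in the plywood nest tray. Take one, slide it gently onto the steel gauge pin in the vise as far as it will go without forcing it, then draw it off and lay it down in the rectangular tray if it went fully home against the pin's collar, or in the round dish if it stopped short; then do the same with the other sleeve. Put the sleeves down, do not drop them, and leave the steel stub and everything else on the bench where it is.

Things in the scene. Friction and masses are not known exactly. Their poses are not given: they have to be found in the camera images.
- sleeve_1: Grey printed sleeve: octagonal tube 62 mm long, 40 mm across flats, about 70 g, bore 23 mm wide, open at both ends; one end has an 8 mm scalloped round foot within the same outline; either end may go on the pin. Origin: middle of its underside at the start; x along the bore, z up. Both sleeves look alike; one may be too tight inside, from 18 mm in at each end. Starts lying in a nest of the tray.
- sleeve_2: Grey printed sleeve: octagonal tube 62 mm long, 40 mm across flats, about 70 g, bore 23 mm wide, open at both ends; one end has an 8 mm scalloped round foot within the same outline; either end may go on the pin. Origin: middle of its underside at the start; x along the bore, z up. Both sleeves look alike; one may be too tight inside, from 18 mm in at each end. Starts lying in a nest of the tray.
- sleeve_1_mid (a point): The middle of sleeve_1's bore: 20 mm above its underside, 31 mm from either end.
- sleeve_2_mid (a point): The middle of sleeve_2's bore: 20 mm above its underside, 31 mm from either end.
- nest_tray: Fixed plywood tray, 142 (x) by 162 (y) mm, floor 4 mm thick. Three nests along its x, at y = -52, 0, +52 mm, hold the sleeves and the stub in any order. Nests 130 mm long, 46 mm wide; side walls 6 mm thick, 32 mm high, so sleeves cannot be taken by their sides; end sills 10 mm high, with about 30 mm free at each end of a sleeve, so it can be lifted by its ends. Origin: centre of its underside.
- gauge: Fixed small machine vise holding a level steel gauge pin that runs out along -y of this body, 64 mm above its origin. Jaws x -55 to 65, y -38 to 38 mm, 84 mm high; base x -110 to 65, y -53 to 53 mm, 20 mm high; screw and 90 mm tommy bar out to x -142 mm, 55 mm high. Nothing stands under or beside the pin. Origin: on its underside, under the middle of the jaws and the pin's line.
- pin_collar (a point): Centre of the outer face of the pin's collar (34 mm diameter, 6 mm thick, by the jaws); axes as the gauge. From here the pin runs 52 mm along -y, 20 mm diameter, its last 10 mm tapering to a flat 14 mm end. A sleeve that fits slides until its end meets this face (its middle then 31 mm out); a tight one stops with about 18 mm of it on the pin (its middle 65 mm out).
- pin_tip (a point): Centre of the pin's free end, 52 mm from the collar face. The vise, the trays and the bystanders outside the nests all stand on one flat green cutting mat.
- flat_tray: Fixed rectangular aluminium tray for sleeves that fit, 150 mm (x) by 130 mm (y), walls 20 mm high and 4 mm thick. Origin: centre of its underside.
- flat_tray_in (a point): Centre of the flat tray's inner floor, 4 mm above its underside.
- round_dish: Fixed round aluminium dish for sleeves that do not fit, 152 mm across the rim, 22 mm high, inner floor about 135 mm across. Origin: centre of its underside.
- round_dish_in (a point): Centre of the round dish's inner floor, 4 mm above its underside.
- steel_stub: Bystander: solid steel shaft stub, 40 mm diameter, 62 mm long, lying along its x in the third nest. Origin: middle of its underside.
- knife: Bystander: black snap-off knife lying flat along its x, 172 mm long (x -75 to +97 mm), 23 mm wide, 18 mm high. Origin: middle of its underside.
- caliper: Bystander: slide caliper lying flat along its x, 235 mm long, 12 mm high, jaws out to y = -58 mm near x = -90 mm, elsewhere within 20 mm of its line. Origin: middle of its underside.
- tape_roll: Bystander: roll of tape lying flat, 96 mm diameter, 25 mm high. Origin: centre of its underside.
- glue_bottle: Bystander: upright white glue bottle, 38 mm diameter, 115 mm high. Origin: centre of its underside.
- deburrer: Bystander: deburring tool lying along its x, from x = -65 to +70 mm, 19 mm thick. Origin: on its underside.
- bracket: Bystander: small printed grey angle bracket, foot 70 mm (x) by 40 mm (y), 50 mm high. Origin: centre of its underside.
- file: Bystander: flat file with a wooden handle lying along its x, from x = -87 to +100 mm, 20 mm thick. Origin: on its underside.
There are look-alikes about, which are no part of the job. What is shaped like the sleeve_2 but green or orange is not meant.

How it is judged:
By the outcome, as a careful person would: the job done as asked, in the order asked, and still so for the second after the job is handed in, with the robot touching nothing.
It also fails if it takes over 72 s, if anything falls off the work surface, if the arm or the gripper's body presses on something with over 40 N, if the wrist force passes 120 N, or if a joint passes its speed limit or range.

ROBOT

A 7-joint arm with a two-finger parallel gripper is mounted at the origin on the work surface. World frame = base frame: x ahead of the robot, y to its left, z up, the work surface at z = 0. Lengths are in m, angles in rad, forces in N, time in s.
With the tool pointing down it reaches from about 0.4 to 0.85 m from the base axis. Payload 4.5 kg.
Tool frame: the origin (TCP) lies at the very end of the fingers, on their centre line; the grasp point (between the pads) lies 19 mm behind it (r.grip_point_offset is the distance from the TCP to the grasp point, in m); y points along the fingers, x is the direction in which the jaws open and shut, and the axes are right-handed (so a half turn about y gives the same grasp; the last joint's range is limited). The gripper opens to 88 mm and grips with 3 to 60 N. Pads are 18 mm wide; open, the fingers measure 123 mm over their backs; the gripper's body (75 mm by 187 mm) begins 45 mm behind the grasp point.
Start: joints at [-1.258, 0.689, -0.195, 1.565, 0.157, 0.902, -0.215], TCP at [0.172, 0.601, 0.239] pointing down, gripper open.
Joint ranges: [-3.01, 3.01], [-0.46, 2.08], [-1.47, 1.51], [0.13, 2.56], [-1, 4.14], [0.04, 2.09], [-2.66, 2.66]. Speed limits (rad/s): [2.57, 2.57, 3.14, 3.14, 3.14, 3.14, 3.14].

INTERFACE

Orientations are given as a unit quaternion [x, y, z, w].
In Python, from plant import get_state, snapshot, camera_params, job, r gives the robot as it stands.
- The arm moves only by the tool carry_out, never from a script. Its arguments are lists of equal length, an entry for each row: "offset": the shift along the world's x, y, z in m, a list of three; "twist": the turn about the world's z in degrees. In form: {"offset": [[tx, ty, tz], ...], "twist": [twist, ...]}. A call has 1 to 8 rows; each row shifts and turns the commanded pose from where the row before left it; what a row does not reach is not made up. A row lasts 1/8 s, in which the tool goes at most 62.5 mm and 10.7 degrees, less where a joint would pass 70% of its speed; a pose out of reach is approached as far as the arm can. A call with a gripper value outside its range is refused whole. "grip" is the finger opening in m, from 0 to 0.0881, set as the call begins (left out, the last holds). The fingers move at their own pace and stop on an object; "newtons" is the grip in N (left out, the last holds). Time passes only in rows, so rows that do not move let the fingers close. It gives the time, the measured TCP pose, the force and the opening at its end, in the units of the state.
- get_state(): the state, without advancing time (a new reading comes with each control period).
- snapshot(name): name is "scene" or "top" or "wrist"; returns the picture (420x560x3 uint8, red, green, blue); there is no depth.
- camera_params(name): a dict with "camera_matrix" (3x3 intrinsics, pixels), "dist_coeffs" ([k1, k2, p1, p2, k3] as OpenCV has them; the pictures are not rectified), "eye" and "orientation" of the camera in the world. Camera axes: x right, y up, looking along -z (the intrinsics and any distortion apply to the point x, -y, -z); pixel columns grow to the right and rows downward; lengths in m; the calibration is good to about 2 mm. A picture is of the moment at which its call begins: read the wrist's pose just before it. camera_params takes no time and is no camera call; for the wrist camera it gives the pose at the moment of the call.
- job.finish_job(): hands the job in, once; it reports no verdict.
The state is a dict: "clock": time; "q": joint angles; "qd": joint speeds; "joint_torque": joint torques, N m; "tool_pos": TCP position; "eef_rot": TCP orientation; "contact_force": force on the tool from outside, world axes, zero at the start; "moment": the same for the moment, N m; "opening": opening from 0.0 (shut) to 1.0 (fully open).
Only numpy, scipy, OpenCV 4.12 (cv2) and the standard library are available. Lean on these libraries where they do the work, as an engineer would, in place of code of your own. Each camera call takes 0.05 s, during which the arm holds its last target. There are 200 camera calls.

## Working session

There is one attempt and no reset: what is moved stays moved. The work goes in short steps, Python scripts to look and compute and a tool call to move; the robot and the scene stay as the last step left them, time stands still between calls to the robot, and variables do not carry over. Pictures are saved under pics/ and viewed, about 8 in all and at most 12, crops included, and the job is handed in when it is done.

Besides the shell and the picture viewer there is one more tool, called after "Request:" in YAML: its name, and indented under it one key for each argument. carry_out: Moves the arm, as the interface text tells. Its arguments: {"type":"object","properties":{"offset":{"type":"array"},"twist":{"type":"array"},"grip":{"type":"number"},"newtons":{"type":"number"}},"required":["offset","twist"]}

```bash
mkdir -p pics; ls; python3 - <<'E'
from plant import *
import cv2
for n in("scene","top"):
    cv2.imwrite(f"pics/{n}0.png",cv2.resize(snapshot(n),(800,600),interpolation=cv2.INTER_CUBIC)[:,:,::-1])
    p=camera_params(n);print(p)
s=get_state();print(s)
E
```

```text
pics
{'camera_matrix': array([[398.76708616,   0.        , 279.19996313],
       [  0.        , 398.76708616, 208.57870445],
       [  0.        ,   0.        ,   1.        ]]), 'dist_coeffs': array([-0.05568394,  0.        ,  0.        ,  0.        ,  0.        ]), 'eye': array([ 1.09750655, -0.00445319,  0.97179363]), 'orientation': array([0.17504198, 0.20173246, 0.72532584, 0.63448148])}
{'camera_matrix': array([[416.6800445 ,   0.        , 288.4262337 ],
       [  0.        , 416.6800445 , 209.37357761],
       [  0.        ,   0.        ,   1.        ]]), 'dist_coeffs': array([0.03232103, 0.        , 0.        , 0.        , 0.        ]), 'eye': array([ 0.34914832, -0.04092636,  1.49926739]), 'orientation': array([-0.04900112,  0.05931615,  0.70695959, -0.70305663])}
{'clock': 0.1, 'q': array([-1.25820732,  0.68986351, -0.19449667,  1.56618664,  0.15730963,
        0.90249952, -0.21509685]), 'qd': array([ 0.00038921, -0.00064185, -0.00062227, -0.00170895,  0.00054139,
       -0.00029982, -0.00114828]), 'joint_torque': array([-3.72080496e-03, -5.28487444e+01, -1.27190776e+00, -1.53834611e+01,
       -5.26090153e-02,  1.96980422e-03,  3.59341936e-05]), 'tool_pos': array([0.17190271, 0.60033703, 0.23802671]), 'eef_rot': array([ 0.56498019,  0.42528405, -0.4261068 , -0.56423741]), 'contact_force': array([-0.26570508, -0.55485315,  0.18862717]), 'moment': array([-0.06401344,  0.03340219, -0.02109714]), 'opening': 0.997920811779792}
```

View pics/scene0.png

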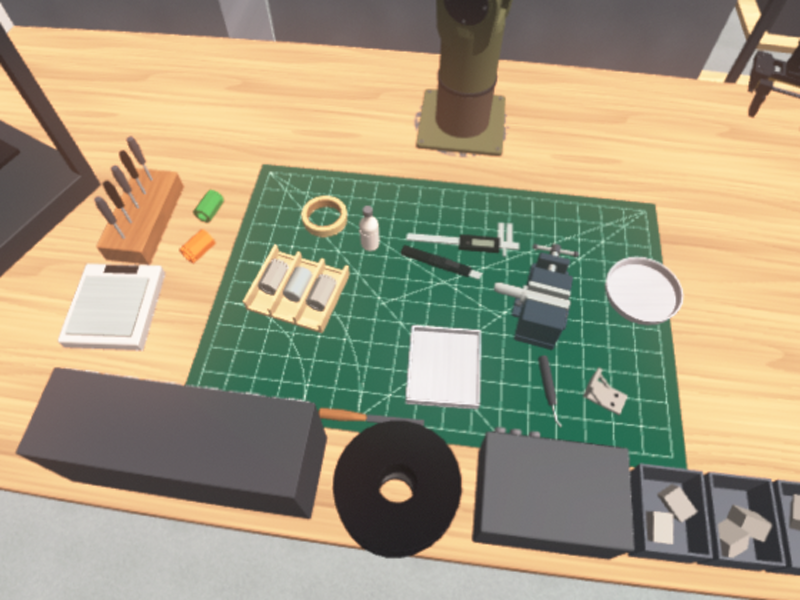

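View pics/top0.png

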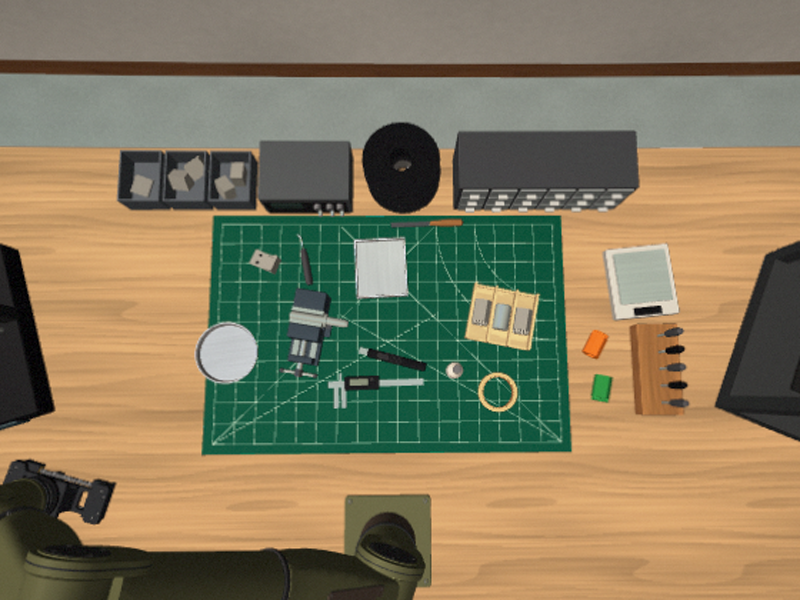

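The scene picture shows the nest tray at about (298,287), the pin tip at (497,287), the flat tray at (444,366) and the dish at (643,290). The top picture shows the nest at (502,316), the pin tip at (347,322), the flat tray at (381,268) and the dish at (227,352).

```bash
cat > h.py <<'E'
from plant import *
import numpy as np, cv2
from scipy.spatial.transform import Rotation as R
def ray(p,uv,scale=1):
    uv=np.array(uv,float).reshape(-1,1,2)
    uv=(uv+.5)/scale-.5
    n=cv2.undistortPoints(uv,p["camera_matrix"],p["dist_coeffs"])[:,0]
    d=np.c_[n[:,0],-n[:,1],-np.ones(len(n))]
    return R.from_quat(p["orientation"]).apply(d)
def world(p,uv,z,scale=1):
    d=ray(p,uv,scale); e=np.array(p["eye"]); return e+d*((z-e[2])/d[:,2])[:,None]
def proj(p,X):
    c=R.from_quat(p["orientation"]).inv().apply(np.atleast_2d(X)-p["eye"])
    c=c*[1,-1,-1]
    return cv2.projectPoints(c,np.zeros(3),np.zeros(3),p["camera_matrix"],p["dist_coeffs"])[0][:,0]
def tri(a,b):
    (p,u,s),(q,v,t)=a,b
    d=ray(p,u,s)[0];e=ray(q,v,t)[0]
    k=np.linalg.lstsq(np.c_[d,-e],q["eye"]-p["eye"],rcond=None)[0]
    x=p["eye"]+d*k[0];y=q["eye"]+e*k[1];return (x+y)/2,np.linalg.norm(x-y)
E
python3 - <<'E'
from h import *
np.set_printoptions(precision=4,suppress=True)
s=800/560
t=camera_params("top");c=camera_params("scene")
print("nest",world(t,[(502,316)],.02,s),world(c,[(298,287)],.02,s))
print("flat",world(t,[(381,268)],.01,s),world(c,[(444,366)],.01,s))
print("dish",world(t,[(227,352)],.015,s),world(c,[(643,290)],.015,s))
print("tip",tri((t,[(347,322)],s),(c,[(497,287)],s)))
# mat corners
print(world(t,[(216,216),(561,216),(570,450),(204,454)],0,s))
st=get_state();M=R.from_quat(st["eef_rot"]).as_matrix();print(M)
w=camera_params("wrist");print(w["camera_matrix"],M.T@(w["eye"]-st["tool_pos"]),M.T@R.from_quat(w["orientation"]).as_matrix())
E
```

```text
nest [[ 0.5344 -0.2881  0.02  ]] [[ 0.5323 -0.2842  0.02  ]]
flat [[0.6604 0.0157 0.01  ]] [[0.6587 0.0178 0.01  ]]
dish [[0.4488 0.3951 0.015 ]] [[0.4451 0.3967 0.015 ]]
tip (array([0.515 , 0.097 , 0.0735]), np.float64(0.0044956031194605985))
[[ 0.8007  0.4417  0.    ]
 [ 0.7989 -0.453   0.    ]
 [ 0.2053 -0.4479  0.    ]
 [ 0.2036  0.4439  0.    ]]
[[ 0.2751 -0.0003 -0.9614]
 [ 0.9614 -0.0015  0.2751]
 [-0.0016 -1.     -0.0001]]
[[343.2909   0.     278.325 ]
 [  0.     343.2909 207.3754]
 [  0.       0.       1.    ]] [ 0.0014 -0.1466  0.0821] [[ 1.      0.0012 -0.0005]
 [-0.0009  0.316  -0.9488]
 [-0.001   0.9488  0.316 ]]
```

Request:
carry_out:
  offset:
    - [0.04, -0.045, 0]
    - [0.04, -0.045, 0]
    - [0.04, -0.045, 0]
    - [0.04, -0.045, 0]
    - [0.04, -0.045, 0]
    - [0.04, -0.045, 0]
    - [0.04, -0.045, 0]
    - [0.04, -0.045, 0]
  twist: [-9, -9, -9, -9, -9, -9, -10, -10]

```text
clock: 1.1
tool_pos: [0.4929, 0.2394, 0.2386]
eef_rot: [-0.707, 0.002, -0.002, 0.707]
contact_force: [1.0, 0.6, -0.2]
opening: 0.996
```

Request:
carry_out:
  offset:
    - [0.01, -0.05, 0]
    - [0.01, -0.05, 0]
    - [0.005, -0.03, 0]
    - [0, 0, 0]
  twist: [0, 0, 0, 0]

```text
clock: 1.6
tool_pos: [0.5171, 0.1078, 0.2386]
eef_rot: [0.708, -0.002, 0.002, -0.707]
contact_force: [-0.8, -0.3, -0.7]
opening: 0.999
```

```bash
python3 - <<'E'
from h import *
import pickle
p=camera_params("wrist");im=snapshot("wrist");pickle.dump(p,open("w1.pkl","wb"))
cv2.imwrite("pics/w1.png",cv2.resize(im,(800,600),interpolation=cv2.INTER_CUBIC)[:,:,::-1])
print(get_state()["tool_pos"],get_state()["clock"],get_state()["q"])
E
```

```text
[0.51688013 0.11036469 0.23855809] 1.65 [-0.36248797  0.56382597  0.10410998  1.86530243 -0.08499288  0.71716128
 -0.2117823 ]
```

View pics/w1.png

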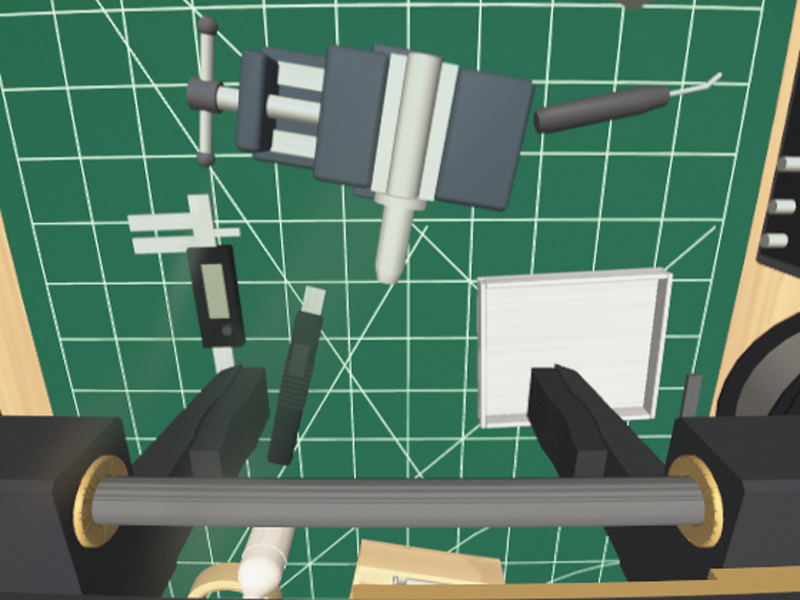

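The wrist view shows the gauge: pin tip at about (389,281), collar at (402,199), the rod running up to (415,60), flat tray at right. I'll take a zoom.

```bash
python3 - <<'E'
from h import *
import pickle
p=camera_params("wrist");im=snapshot("wrist");pickle.dump(p,open("w1.pkl","wb"));np.save("w1.npy",im)
c=im[105:203,230:360]
cv2.imwrite("pics/w1c.png",cv2.resize(c,None,fx=6,fy=6,interpolation=cv2.INTER_CUBIC)[:,:,::-1])
print(get_state()["tool_pos"],p["eye"])
E
```

```text
[0.51669819 0.11190092 0.2385433 ] [0.51799931 0.19417435 0.38520908]
```

View pics/w1c.png

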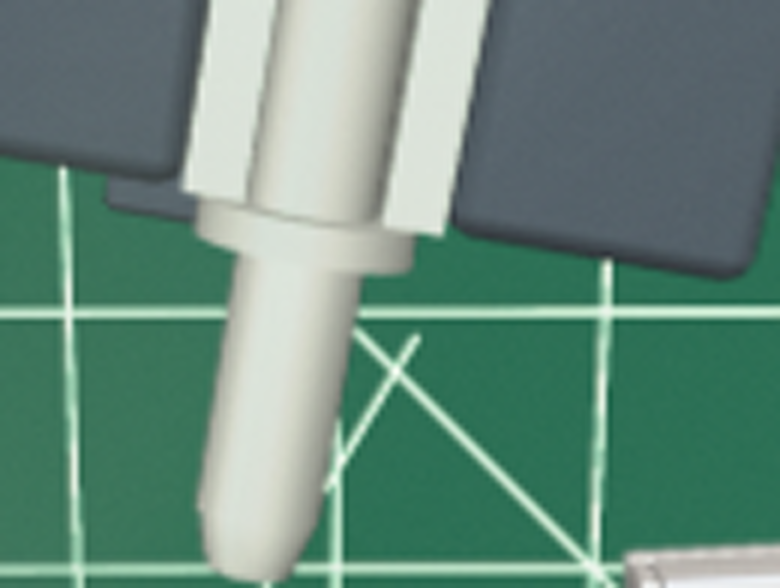

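Request:
carry_out:
  offset:
    - [0, -0.06, 0]
    - [0, -0.06, 0]
    - [0, -0.06, 0]
    - [0, -0.06, 0]
    - [0, -0.06, 0]
    - [0.013, -0.06, 0]
    - [0, -0.03, 0]
    - [0, 0, 0]
  twist: [0, 0, 0, 0, 0, 0, 0, 0]
  grip: 0.078

```text
clock: 2.7
tool_pos: [0.5302, -0.2801, 0.2383]
eef_rot: [0.707, -0.001, 0.001, -0.707]
contact_force: [-0.1, 0.6, 0.1]
opening: 0.886
```

```bash
python3 - <<'E'
from h import *
import pickle
p=camera_params("wrist");im=snapshot("wrist");pickle.dump(p,open("w2.pkl","wb"));np.save("w2.npy",im)
cv2.imwrite("pics/w2.png",cv2.resize(im,(800,600),interpolation=cv2.INTER_CUBIC)[:,:,::-1])
print(get_state()["tool_pos"],p["eye"],get_state()["clock"])
E
```

```text
[ 0.53059358 -0.27750253  0.23826644] [ 0.53129688 -0.19618639  0.38493014] 2.75
```

View pics/w2.png

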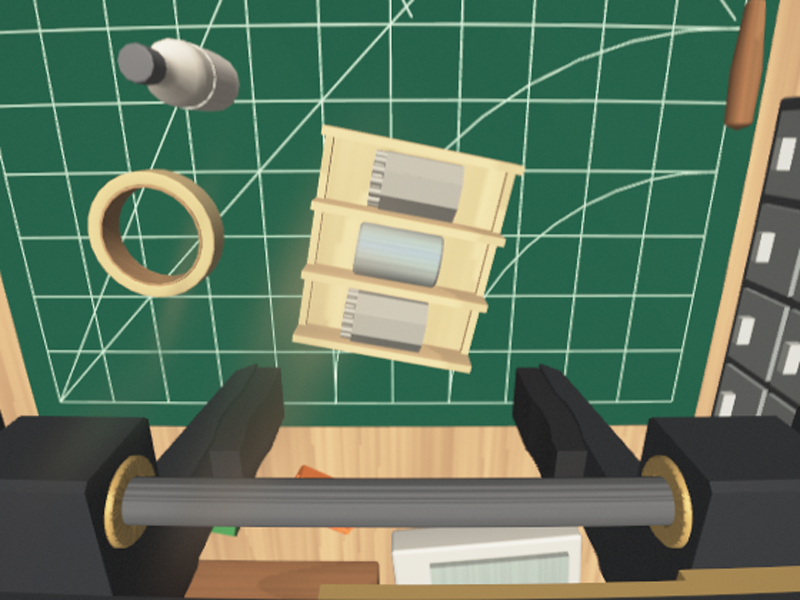

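The wrist view shows two grey sleeves, at about (418,186) and (386,320), each with its foot on the left. The steel stub is in the middle nest at (398,253). The nest is turned about -12° in the picture. I'll zoom to read the points.

```bash
python3 - <<'E'
from h import *
im=np.load("w2.npy")
c=im[84:264,196:376]
cv2.imwrite("pics/w2c.png",cv2.resize(c,(600,600),interpolation=cv2.INTER_CUBIC)[:,:,::-1])
E
```

```text
(no output)
```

View pics/w2c.png

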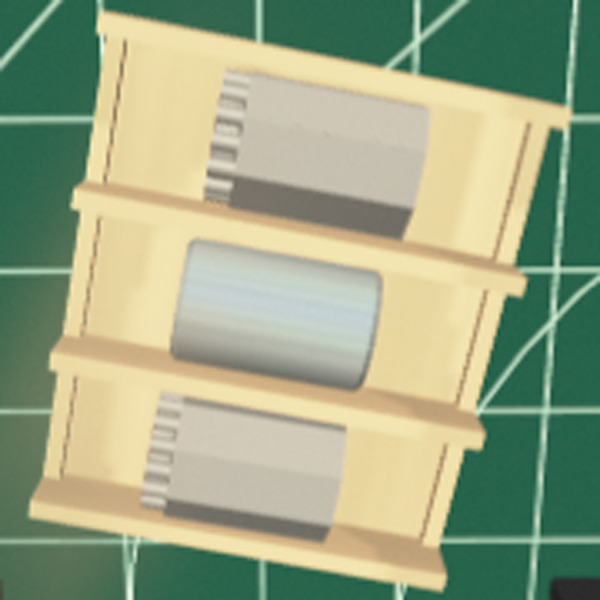

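```bash
cat > loc.py <<'E'
from h import *
import pickle
np.set_printoptions(precision=4,suppress=True)
m=.003
p=pickle.load(open("w1.pkl","rb")); 
f=lambda uv:(np.array(uv,float)+.5)/6-.5+[230,105]
H=m+.064
ax=world(p,f([(349,20),(317,205),(298.5,270),(263,502)]),H)
k=np.polyfit(ax[:,1],ax[:,0],1);print("axis pts",ax[:,:2],"x=k*y+c",k,"deg",np.degrees(np.arctan(k[0])))
print("collar",world(p,f([(300,264)]),H+.010),"tip",world(p,f([(250,580)]),H+.007))
q=pickle.load(open("w2.pkl","rb"))
g=lambda uv:(np.array(uv,float)+.5)/(10/3)-.5+[196,84]
c=world(q,g([(101,12),(570,108),(443,590),(30,517)]),m+.032)
print("nest",c[:,:2],c.mean(0),[np.linalg.norm(c[i]-c[i-3]) for i in range(4)])
for i in((0,1),(3,2)): d=c[i[1]]-c[i[0]];print(np.degrees(np.arctan2(d[1],d[0])))
for e in([(418,179),(214,147)],[(336,487),(151,452)]):
    s=world(q,g(e),m+.044);d=s[0]-s[1];print("sleeve",s[:,:2],s.mean(0),np.linalg.norm(d),np.degrees(np.arctan2(d[1],d[0])))
E
python3 loc.py
```

```text
axis pts [[0.526  0.1819]
 [0.5212 0.1546]
 [0.5184 0.1446]
 [0.5126 0.1076]] x=k*y+c [0.1805 0.493 ] deg 10.231337642906832
collar [[0.5186 0.1471 0.077 ]] tip [[0.5106 0.0967 0.074 ]]
nest [[ 0.4804 -0.1903]
 [ 0.6185 -0.2177]
 [ 0.5876 -0.3768]
 [ 0.4488 -0.3495]] [ 0.5338 -0.2836  0.035 ] [np.float64(0.14083139688927868), np.float64(0.1621139957401734), np.float64(0.14145045927914165), np.float64(0.162243795444399)]
-11.185174194745017
-11.132296104367015
sleeve [[ 0.5725 -0.2371]
 [ 0.5131 -0.2279]] [ 0.5428 -0.2325  0.047 ] 0.06011955109940067 -8.88246308683481
sleeve [[ 0.5499 -0.334 ]
 [ 0.4915 -0.322 ]] [ 0.5207 -0.328   0.047 ] 0.059681360140438795 -11.603782624646456
```

Request:
carry_out:
  offset:
    - [0.006, 0.023, 0]
    - [0.007, 0.0235, -0.02]
    - [0, 0, -0.05]
    - [0, 0, -0.05]
    - [0, 0, -0.03]
    - [0, 0, 0]
  twist: [-6, -5, 0, 0, 0, 0]

```text
clock: 3.5
tool_pos: [0.5421, -0.2282, 0.0868]
eef_rot: [-0.703, 0.068, -0.064, 0.705]
contact_force: [-0.7, -0.0, -0.2]
opening: 0.885
```

Request:
carry_out:
  offset:
    - [0, 0, -0.025]
    - [0, 0, -0.025]
    - [0, 0, -0.015]
    - [0, 0, -0.007]
    - [0, 0, -0.005]
    - [0, 0, 0]
    - [0, 0, 0]
  twist: [0, 0, 0, 0, 0, 0, 0]

```text
clock: 4.38
tool_pos: [0.5433, -0.2328, 0.0123]
eef_rot: [0.704, -0.067, 0.068, -0.704]
contact_force: [0.3, -0.0, -0.2]
opening: 0.887
```

Request:
carry_out:
  offset:
    - [0, 0, 0]
    - [0, 0, 0]
    - [0, 0, 0]
    - [0, 0, 0]
  twist: [0, 0, 0, 0]
  grip: 0.05
  newtons: 15

```text
clock: 4.88
tool_pos: [0.5431, -0.2327, 0.012]
eef_rot: [0.704, -0.068, 0.068, -0.704]
contact_force: [-0.0, -0.2, 2.5]
opening: 0.699
```

Request:
carry_out:
  offset:
    - [0, 0, 0.01]
    - [0, 0, 0.03]
    - [0, 0, 0.03]
    - [0, 0.01, 0]
    - [0, 0.02, 0]
    - [-0.003, 0.02, 0]
    - [-0.005, 0.02, 0]
    - [-0.005, 0.02, 0]
  twist: [0, 0, 0, 10, 10, 10, 10, 10]

```text
clock: 5.88
tool_pos: [0.5298, -0.1421, 0.0822]
eef_rot: [0.666, 0.238, -0.238, -0.666]
contact_force: [-0.4, -0.5, -1.6]
opening: 0.697
```

Request:
carry_out:
  offset:
    - [-0.005, 0.02, 0]
    - [-0.005, 0.0125, -0.01]
    - [0, 0, -0.025]
    - [0, 0, -0.02]
    - [0, 0, -0.01]
    - [0, 0, 0]
    - [0, 0, 0]
  twist: [10, 10, 10, 10, 1, 0, 0]

```text
clock: 6.75
tool_pos: [0.5204, -0.1102, 0.0174]
eef_rot: [0.542, 0.454, -0.454, -0.542]
contact_force: [-0.1, 0.7, -1.4]
opening: 0.7
```

Request:
carry_out:
  offset:
    - [0, 0, -0.004]
    - [0, 0, -0.002]
    - [0, 0, 0]
  twist: [0, 0, 0]

```text
clock: 7.12
tool_pos: [0.5199, -0.1101, 0.0107]
eef_rot: [-0.542, -0.455, 0.455, 0.542]
contact_force: [-0.7, 0.7, -1.6]
opening: 0.702
```

Request:
carry_out:
  offset:
    - [0, 0, -0.002]
    - [0, 0, 0]
  twist: [0, 0]

```text
clock: 7.38
tool_pos: [0.5199, -0.1101, 0.0086]
eef_rot: [-0.542, -0.455, 0.455, 0.542]
contact_force: [0.0, 1.0, -0.2]
opening: 0.7
```

Request:
carry_out:
  offset:
    - [0, 0, -0.001]
    - [0, 0, 0]
  twist: [0, 0]

```text
clock: 7.62
tool_pos: [0.52, -0.1101, 0.0079]
eef_rot: [0.542, 0.455, -0.455, -0.542]
contact_force: [-0.9, 0.3, 2.2]
opening: 0.699
```

Request:
carry_out:
  offset:
    - [0, 0, 0]
    - [0, 0, 0]
    - [0, 0, 0.03]
    - [0, 0, 0.03]
    - [0, 0, 0]
    - [0, 0, 0]
    - [0, 0, 0]
    - [0, 0, 0]
  twist: [0, 0, 0, 0, -10, -10, -10, -10]
  grip: 0.078

```text
clock: 8.62
tool_pos: [0.52, -0.1101, 0.0677]
eef_rot: [-0.665, -0.24, 0.24, 0.665]
contact_force: [0.3, 0.0, -0.1]
opening: 0.882
```

Request:
carry_out:
  offset:
    - [0, 0, 0]
    - [0, 0, 0]
    - [0, 0, 0]
    - [0, 0, 0]
    - [0, 0, -0.01]
    - [0, 0, -0.03]
    - [0, 0, -0.02]
    - [0, 0, 0]
  twist: [-10, -10, -10, -10, -10, 0, 0, 0]
  grip: 0.066

```text
clock: 9.62
tool_pos: [0.5189, -0.1099, 0.0064]
eef_rot: [-0.704, 0.062, -0.06, 0.705]
contact_force: [-0.9, 0.2, -0.9]
opening: 0.75
```

Request:
carry_out:
  offset:
    - [0, 0, 0]
    - [0, 0, 0]
    - [0, 0, 0]
    - [0, 0, 0]
  twist: [0, 0, 0, 0]
  grip: 0.03
  newtons: 20

```text
clock: 10.12
tool_pos: [0.5205, -0.1102, 0.0084]
eef_rot: [0.704, -0.061, 0.062, -0.704]
contact_force: [0.9, 0.7, 5.8]
opening: 0.449
```

Request:
carry_out:
  offset:
    - [0, 0, 0.01]
    - [0, 0, 0.0345]
    - [-0.004, 0.04, 0]
    - [-0.005, 0.05, 0]
    - [-0.005, 0.04, 0]
    - [-0.004, 0.03, 0]
    - [0, 0, 0]
    - [0, 0, 0]
  twist: [0, 0, 0, 0, 0, 0, 0, 0]

```text
clock: 11.12
tool_pos: [0.5021, 0.0488, 0.0525]
eef_rot: [0.705, -0.062, 0.062, -0.704]
contact_force: [0.2, -0.1, -0.9]
opening: 0.452
```

```bash
python3 - <<'E'
from h import *
import pickle
p=camera_params("wrist");im=snapshot("wrist");pickle.dump(p,open("w3.pkl","wb"))
c=im[80:280,170:400]
cv2.imwrite("pics/w3.png",cv2.resize(c,None,fx=3,fy=3,interpolation=cv2.INTER_CUBIC)[:,:,::-1])
s=get_state();print(s["tool_pos"],p["eye"],s["contact_force"],s["moment"],s["clock"],proj(p,[[.5195,.1467,.067],[.511,.097,.067],s["tool_pos"]+[0,0,.0145]]))
E
```

```text
[0.50220537 0.0482587  0.05250979] [0.51739714 0.13149129 0.19911139] [-0.22598476 -1.19408753 -1.13165534] [-0.08410541  0.05708641 -0.03044396] 11.175 [[276.81147033  47.85039287]
 [277.81489347 185.72072074]
 [277.58639889 293.7688888 ]]
```

View pics/w3.png

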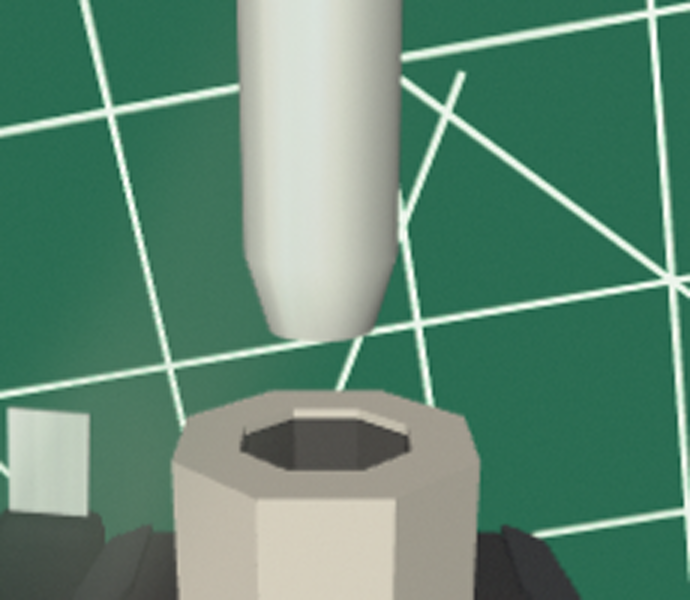

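Request:
carry_out:
  offset:
    - [0.0008, 0.007, 0]
    - [0.0012, 0.007, 0]
    - [0.0012, 0.005, 0]
    - [0.0008, 0.005, 0]
    - [0.0008, 0.004, 0]
    - [0, 0, 0]
  twist: [0.5, 0, 0, 0, 0, 0]
  newtons: 12

```text
clock: 11.92
tool_pos: [0.5068, 0.0784, 0.0522]
eef_rot: [-0.705, 0.058, -0.058, 0.705]
contact_force: [0.3, 0.3, -1.1]
opening: 0.452
```

Request:
carry_out:
  offset:
    - [0.0003, 0.002, 0]
    - [0.0003, 0.001, 0]
    - [0, 0, 0]
  twist: [0, 0, 0]

```text
clock: 12.3
tool_pos: [0.5074, 0.0809, 0.0523]
eef_rot: [-0.705, 0.058, -0.058, 0.705]
contact_force: [0.4, -0.3, -0.8]
opening: 0.453
```

Request:
carry_out:
  offset:
    - [0.0003, 0.0015, 0]
    - [0.0002, 0.001, 0]
    - [0, 0, 0]
  twist: [0, 0, 0]

```text
clock: 12.68
tool_pos: [0.5079, 0.0835, 0.0522]
eef_rot: [-0.705, 0.058, -0.058, 0.705]
contact_force: [-0.2, 0.2, -0.9]
opening: 0.451
```

Request:
carry_out:
  offset:
    - [0.0003, 0.0015, 0]
    - [0.0002, 0.001, 0]
    - [0, 0, 0]
  twist: [0, 0, 0]

```text
clock: 13.05
tool_pos: [0.5084, 0.086, 0.0522]
eef_rot: [-0.705, 0.058, -0.058, 0.705]
contact_force: [-0.5, -0.9, -1.8]
opening: 0.449
```

Request:
carry_out:
  offset:
    - [0.0003, 0.0015, 0]
    - [0.0002, 0.001, 0]
    - [0, 0, 0]
  twist: [0, 0, 0]

```text
clock: 13.42
tool_pos: [0.5089, 0.0886, 0.0523]
eef_rot: [-0.705, 0.058, -0.058, 0.705]
contact_force: [-0.0, -0.1, -1.2]
opening: 0.449
```

Request:
carry_out:
  offset:
    - [0.0007, 0.004, 0]
    - [0.0008, 0.005, 0]
    - [0.0008, 0.005, 0]
    - [0.0007, 0.004, 0]
    - [0, 0, 0]
  twist: [0, 0, 0, 0, 0]

```text
clock: 14.05
tool_pos: [0.5119, 0.107, 0.0522]
eef_rot: [-0.705, 0.058, -0.058, 0.705]
contact_force: [0.0, -0.9, -1.1]
opening: 0.45
```

Request:
carry_out:
  offset:
    - [0.0003, 0.002, 0]
    - [0.0003, 0.002, 0]
    - [0, 0, 0]
  twist: [0, 0, 0]

```text
clock: 14.42
tool_pos: [0.5125, 0.1106, 0.0523]
eef_rot: [-0.705, 0.058, -0.058, 0.705]
contact_force: [0.7, -0.7, -1.7]
opening: 0.451
```

Request:
carry_out:
  offset:
    - [0.0002, 0.0015, 0]
    - [0.0002, 0.001, 0]
    - [0, 0, 0]
  twist: [0, 0, 0]

```text
clock: 14.8
tool_pos: [0.5129, 0.113, 0.0522]
eef_rot: [-0.705, 0.058, -0.058, 0.705]
contact_force: [-0.7, -0.4, -1.0]
opening: 0.45
```

Request:
carry_out:
  offset:
    - [0.0002, 0.001, 0]
    - [0.0001, 0.001, 0]
    - [0, 0, 0]
  twist: [0, 0, 0]

```text
clock: 15.18
tool_pos: [0.5132, 0.115, 0.0522]
eef_rot: [-0.705, 0.058, -0.058, 0.705]
contact_force: [-0.2, -0.5, -0.1]
opening: 0.453
```

Request:
carry_out:
  offset:
    - [0.0002, 0.001, 0]
    - [0, 0, 0]
  twist: [0, 0]

```text
clock: 15.42
tool_pos: [0.5133, 0.1155, 0.0522]
eef_rot: [0.705, -0.059, 0.058, -0.705]
contact_force: [-0.1, -1.2, -0.6]
opening: 0.45
```

Request:
carry_out:
  offset:
    - [0.0002, 0.001, 0]
    - [0, 0, 0]
  twist: [0, 0]

```text
clock: 15.68
tool_pos: [0.5132, 0.1156, 0.0522]
eef_rot: [0.705, -0.059, 0.059, -0.704]
contact_force: [-1.3, -4.1, 0.5]
opening: 0.452
```

Request:
carry_out:
  offset:
    - [-0.001, -0.006, 0]
    - [-0.002, -0.012, 0]
    - [-0.003, -0.018, 0]
    - [-0.003, -0.019, 0]
    - [-0.003, -0.019, 0]
    - [0.02, -0.004, 0]
    - [0.045, -0.008, 0]
    - [0.05, -0.008, 0]
  twist: [0, 0, 0, 0, 0, 0, 0, 0]
  newtons: 20

```text
clock: 16.68
tool_pos: [0.6172, 0.0223, 0.0524]
eef_rot: [-0.704, 0.059, -0.058, 0.705]
contact_force: [1.0, 0.1, -2.1]
opening: 0.454
```

Request:
carry_out:
  offset:
    - [0.0425, -0.006, 0]
    - [0, 0, -0.015]
    - [0, 0, -0.013]
    - [0, 0, -0.007]
    - [0, 0, 0]
    - [0, 0, 0]
  twist: [0, 0, 0, 0, 0, 0]

```text
clock: 17.42
tool_pos: [0.659, 0.017, 0.0176]
eef_rot: [-0.705, 0.058, -0.058, 0.705]
contact_force: [-0.4, 0.4, -1.4]
opening: 0.449
```

Request:
carry_out:
  offset:
    - [0, 0, -0.003]
    - [0, 0, 0]
  twist: [0, 0]

```text
clock: 17.68
tool_pos: [0.659, 0.017, 0.0143]
eef_rot: [-0.705, 0.058, -0.058, 0.705]
contact_force: [-0.2, -1.2, -0.5]
opening: 0.451
```

Request:
carry_out:
  offset:
    - [0, 0, -0.0015]
    - [0, 0, 0]
  twist: [0, 0]

```text
clock: 17.92
tool_pos: [0.659, 0.0169, 0.0127]
eef_rot: [0.705, -0.058, 0.058, -0.705]
contact_force: [-0.2, 0.2, -0.2]
opening: 0.45
```

Request:
carry_out:
  offset:
    - [0, 0, -0.001]
    - [0, 0, 0]
  twist: [0, 0]

```text
clock: 18.18
tool_pos: [0.6591, 0.0169, 0.0125]
eef_rot: [-0.705, 0.058, -0.058, 0.705]
contact_force: [-1.6, 0.3, 4.7]
opening: 0.449
```

Request:
carry_out:
  offset:
    - [0, 0, 0]
    - [0, 0, 0]
    - [0, 0, 0.02]
    - [0, 0, 0.04]
    - [0, 0, 0.04]
    - [-0.0175, -0.04, 0]
    - [-0.02, -0.05, 0]
    - [-0.02, -0.05, 0]
  twist: [0, 0, 0, 0, 0, -1.5, 0, 0]
  grip: 0.06

```text
clock: 19.18
tool_pos: [0.6016, -0.1245, 0.1134]
eef_rot: [0.704, -0.066, 0.068, -0.704]
contact_force: [0.9, -0.8, -0.1]
opening: 0.678
```

Request:
carry_out:
  offset:
    - [-0.02, -0.05, 0]
    - [-0.02, -0.05, 0]
    - [-0.02, -0.05, 0]
    - [-0.02, -0.06, 0]
    - [0, 0, -0.02]
    - [0, 0, 0]
    - [0, 0, 0]
  twist: [0, 0, 0, 0, 0, 0, 0]
  grip: 0.078

```text
clock: 20.05
tool_pos: [0.5229, -0.3313, 0.0927]
eef_rot: [-0.704, 0.066, -0.067, 0.704]
contact_force: [-0.6, 0.8, -0.2]
opening: 0.887
```

Request:
carry_out:
  offset:
    - [0, 0, -0.03]
    - [0, 0, -0.025]
    - [0, 0, -0.015]
    - [0, 0, -0.007]
    - [0, 0, -0.003]
    - [0, 0, 0]
    - [0, 0, 0]
  twist: [0, 0, 0, 0, 0, 0, 0]

```text
clock: 20.92
tool_pos: [0.5222, -0.3327, 0.0124]
eef_rot: [0.704, -0.067, 0.068, -0.704]
contact_force: [0.4, 0.1, 0.6]
opening: 0.886
```

Request:
carry_out:
  offset:
    - [0, 0, 0]
    - [0, 0, 0]
    - [0, 0, 0]
    - [0, 0, 0]
  twist: [0, 0, 0, 0]
  grip: 0.05
  newtons: 15

```text
clock: 21.42
tool_pos: [0.5218, -0.3324, 0.0119]
eef_rot: [0.704, -0.068, 0.068, -0.704]
contact_force: [-0.8, 0.3, 3.6]
opening: 0.702
```

Request:
carry_out:
  offset:
    - [0, 0, 0.01]
    - [0, 0, 0.03]
    - [0, 0, 0.03]
    - [0, 0.02, 0]
    - [0, 0.03, 0]
    - [0, 0.03, 0]
    - [0, 0.03, 0]
    - [0, 0.03, 0]
  twist: [0, 0, 0, 10, 10, 10, 10, 10]

```text
clock: 22.42
tool_pos: [0.522, -0.1916, 0.0823]
eef_rot: [0.666, 0.238, -0.238, -0.666]
contact_force: [-0.4, -0.1, -1.7]
opening: 0.701
```

Request:
carry_out:
  offset:
    - [0, 0.03, 0]
    - [0, 0.03, 0]
    - [-0.0015, 0.023, -0.01]
    - [0, 0, -0.025]
    - [0, 0, -0.025]
    - [0, 0, -0.01]
    - [0, 0, 0]
    - [0, 0, -0.0025]
  twist: [10, 10, 10, 10, 1.5, 0, 0, 0]

```text
clock: 23.42
tool_pos: [0.521, -0.1096, 0.0101]
eef_rot: [0.54, 0.457, -0.456, -0.539]
contact_force: [0.6, 0.2, -0.3]
opening: 0.704
```

Request:
carry_out:
  offset:
    - [0, 0, -0.0015]
    - [0, 0, 0]
  twist: [0, 0]

```text
clock: 23.68
tool_pos: [0.5205, -0.1095, 0.0081]
eef_rot: [0.54, 0.457, -0.457, -0.539]
contact_force: [0.3, 0.7, -1.0]
opening: 0.702
```

Request:
carry_out:
  offset:
    - [0, 0, -0.001]
    - [0, 0, 0]
  twist: [0, 0]

```text
clock: 23.92
tool_pos: [0.5205, -0.1095, 0.0079]
eef_rot: [0.54, 0.457, -0.457, -0.539]
contact_force: [-0.6, 0.8, 10.0]
opening: 0.702
```

Request:
carry_out:
  offset:
    - [0, 0, 0.001]
    - [0, 0, 0]
    - [0, 0, 0.03]
    - [0, 0, 0.03]
    - [0, 0, 0]
    - [0, 0, 0]
    - [0, 0, 0]
    - [0, 0, 0]
  twist: [0, 0, 0, 0, -10, -10, -10, -10]
  grip: 0.078

```text
clock: 24.92
tool_pos: [0.5202, -0.1094, 0.0676]
eef_rot: [-0.664, -0.243, 0.243, 0.664]
contact_force: [-0.5, 0.1, -0.2]
opening: 0.883
```

Request:
carry_out:
  offset:
    - [0, 0, 0]
    - [0, 0, 0]
    - [0, 0, 0]
    - [0, 0, 0]
    - [0, 0, -0.01]
    - [0, 0, -0.03]
    - [0, 0, -0.02]
    - [0, 0, 0]
  twist: [-10, -10, -10, -10, -10, 0, 0, 0]
  grip: 0.066

```text
clock: 25.92
tool_pos: [0.5193, -0.1091, 0.0065]
eef_rot: [-0.705, 0.059, -0.057, 0.705]
contact_force: [-0.3, -0.6, 1.0]
opening: 0.75
```

Request:
carry_out:
  offset:
    - [0, 0, 0]
    - [0, 0, 0]
    - [0, 0, 0]
    - [0, 0, 0]
  twist: [0, 0, 0, 0]
  grip: 0.03
  newtons: 20

```text
clock: 26.42
tool_pos: [0.521, -0.1095, 0.0085]
eef_rot: [0.705, -0.058, 0.059, -0.705]
contact_force: [0.4, 0.2, 6.0]
opening: 0.45
```

Request:
carry_out:
  offset:
    - [0, 0, 0.01]
    - [0, 0, 0.0345]
    - [-0.004, 0.04, 0]
    - [-0.005, 0.05, 0]
    - [-0.005, 0.04, 0]
    - [-0.005, 0.03, 0]
    - [0, 0, 0]
    - [0, 0, 0]
  twist: [0, 0, 0, 0, 0, 0, 0, 0]

```text
clock: 27.42
tool_pos: [0.5014, 0.0495, 0.0525]
eef_rot: [0.705, -0.059, 0.059, -0.704]
contact_force: [-0.7, -0.2, -0.7]
opening: 0.452
```

```bash
python3 - <<'E'
from h import *
p=camera_params("wrist");im=snapshot("wrist")
c=im[80:280,170:400]
cv2.imwrite("pics/w4.png",cv2.resize(c,None,fx=3,fy=3,interpolation=cv2.INTER_CUBIC)[:,:,::-1])
s=get_state();print(s["tool_pos"],s["clock"])
E
```

```text
[0.50152446 0.04892747 0.05249011] 27.475
```

View pics/w4.png

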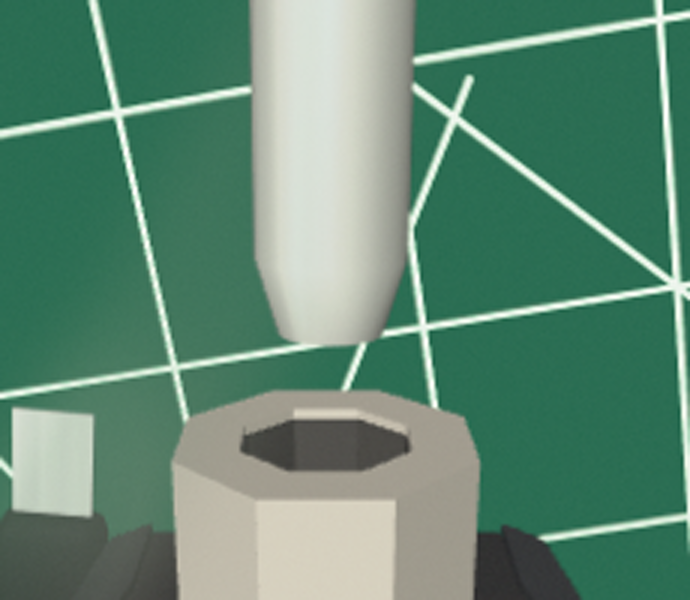

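The new picture shows the pin centre at column 332 against 326 for the sleeve's bore, so the pin is about 0.8 mm to the right. I'll correct by that much in x.

Request:
carry_out:
  offset:
    - [0.002, 0.007, 0]
    - [0.0012, 0.007, 0]
    - [0.0008, 0.005, 0]
    - [0.0008, 0.005, 0]
    - [0.0006, 0.004, 0]
    - [0, 0, 0]
  twist: [0, 0, 0, 0, 0, 0]
  newtons: 12

```text
clock: 28.22
tool_pos: [0.5067, 0.079, 0.0522]
eef_rot: [-0.705, 0.058, -0.058, 0.705]
contact_force: [-0.4, 0.2, -0.1]
opening: 0.451
```

Request:
carry_out:
  offset:
    - [0.0002, 0.001, 0]
    - [0.0002, 0.001, 0]
    - [0, 0, 0]
  twist: [0, 0, 0]

```text
clock: 28.6
tool_pos: [0.5071, 0.0806, 0.0522]
eef_rot: [0.705, -0.058, 0.058, -0.705]
contact_force: [-0.2, 1.1, -1.1]
opening: 0.451
```

Request:
carry_out:
  offset:
    - [0.0002, 0.001, 0]
    - [0, 0, 0]
  twist: [0, 0]

```text
clock: 28.85
tool_pos: [0.5073, 0.0817, 0.0522]
eef_rot: [-0.705, 0.058, -0.058, 0.705]
contact_force: [-0.8, -0.9, -0.7]
opening: 0.454
```

Request:
carry_out:
  offset:
    - [0.0002, 0.001, 0]
    - [0, 0, 0]
  twist: [0, 0]

```text
clock: 29.1
tool_pos: [0.5074, 0.0823, 0.0522]
eef_rot: [0.705, -0.059, 0.058, -0.705]
contact_force: [0.6, -1.1, -0.5]
opening: 0.455
```

Request:
carry_out:
  offset:
    - [0.0002, 0.001, 0]
    - [0, 0, 0]
  twist: [0, 0]

```text
clock: 29.35
tool_pos: [0.5075, 0.0824, 0.0522]
eef_rot: [0.705, -0.059, 0.059, -0.704]
contact_force: [-1.0, -3.9, -0.7]
opening: 0.449
```

Request:
carry_out:
  offset:
    - [0.0002, 0.001, 0]
    - [0, 0, 0]
  twist: [0, 0]

```text
clock: 29.6
tool_pos: [0.5074, 0.0825, 0.0522]
eef_rot: [0.706, -0.059, 0.059, -0.704]
contact_force: [-1.0, -7.8, -0.1]
opening: 0.452
```

Request:
carry_out:
  offset:
    - [-0.001, -0.006, 0]
    - [-0.002, -0.012, 0]
    - [-0.002, -0.012, 0]
    - [-0.002, -0.013, 0]
    - [0, 0, 0.03]
    - [0, 0, 0.04]
    - [0, 0, 0.04]
    - [-0.004, 0.03, 0]
  twist: [0, 0, 0, 0, 0, 0, 0, 0]
  newtons: 20

```text
clock: 30.6
tool_pos: [0.4992, 0.0687, 0.1652]
eef_rot: [0.705, -0.058, 0.063, -0.704]
contact_force: [1.0, 0.6, -1.2]
opening: 0.455
```

Request:
carry_out:
  offset:
    - [-0.008, 0.055, 0]
    - [-0.008, 0.055, 0]
    - [-0.009, 0.058, 0]
    - [-0.009, 0.058, 0]
    - [-0.009, 0.058, 0]
    - [-0.007, 0.041, 0]
    - [0, 0, 0]
    - [0, 0, 0]
  twist: [0, 0, 0, 0, 0, 0, 0, 0]

```text
clock: 31.6
tool_pos: [0.4473, 0.3948, 0.162]
eef_rot: [0.705, -0.059, 0.059, -0.704]
contact_force: [-0.2, -1.0, -0.6]
opening: 0.453
```

```bash
python3 - <<'E'
from h import *
im=snapshot("scene");s=get_state();p=camera_params("scene");print(s["tool_pos"],s["clock"])
cv2.imwrite("pics/s1.png",cv2.resize(im[120:320,260:520],None,fx=3,fy=3,interpolation=cv2.INTER_CUBIC)[:,:,::-1])
E
```

```text
[0.44766847 0.39420065 0.16222469] 31.65
```

View pics/s1.png

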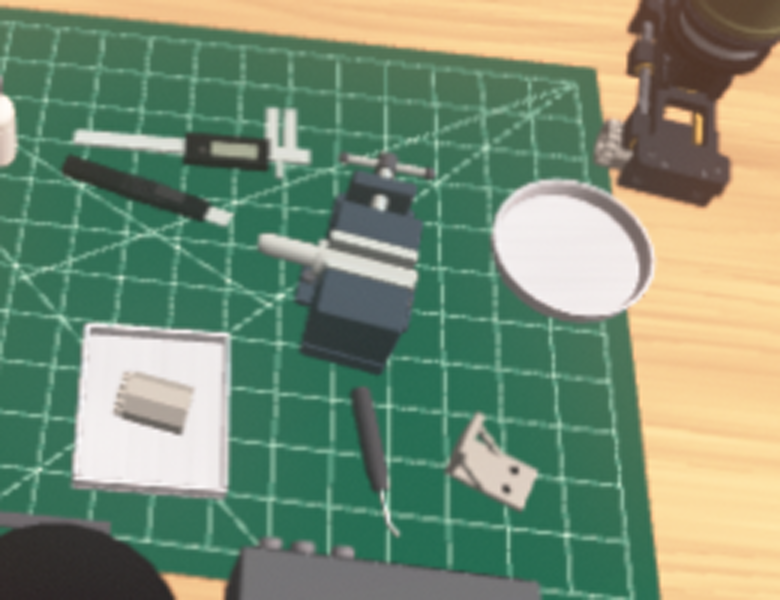

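```bash
python3 - <<'E'
from h import *
s=get_state();p=camera_params("scene");f=lambda X:(proj(p,X)-[260,120]+.5)*3-.5
print(f([s["tool_pos"]+[0,0,.015],[.447,.396,.007]]))
# dish rim extremes in crop: left (492,235) right (655,260) top(565,180) bottom (590,322)
uv=(np.array([(574,251)])+.5)/3-.5+[260,120];print(world(p,uv,.02))
t=[.447+.076*np.cos(a) for a in np.arange(0,6.3,.785)];a=np.arange(0,6.3,.785)
print(f(np.c_[.447+.076*np.cos(a),.396+.076*np.sin(a),0*a+.025]).round())
E
```

```text
[[637.9655014  149.34739259]
 [567.29440184 255.52107185]]
[[0.44979546 0.39743966 0.02      ]]
[[581. 316.]
 [638. 301.]
 [655. 255.]
 [625. 205.]
 [567. 180.]
 [514. 192.]
 [493. 236.]
 [521. 288.]
 [581. 316.]]
```

The scene crop shows sleeve 1 lying in the flat tray at (153,402). The held sleeve is at about (615,140), and the projected dish rim matches the visible dish.

Request:
carry_out:
  offset:
    - [0, 0.001, -0.04]
    - [0, 0, -0.045]
    - [0, 0, -0.035]
    - [0, 0, -0.015]
    - [0, 0, -0.01]
    - [0, 0, 0]
    - [0, 0, -0.003]
    - [0, 0, 0]
  twist: [0, 0, 0, 0, 0, 0, 0, 0]

```text
clock: 32.65
tool_pos: [0.4472, 0.398, 0.0149]
eef_rot: [-0.704, 0.058, -0.059, 0.705]
contact_force: [0.3, 0.2, -1.0]
opening: 0.45
```

Request:
carry_out:
  offset:
    - [0, 0, -0.001]
    - [0, 0, 0]
  twist: [0, 0]

```text
clock: 32.9
tool_pos: [0.4469, 0.3977, 0.0134]
eef_rot: [-0.705, 0.058, -0.058, 0.705]
contact_force: [-1.0, 0.0, -1.2]
opening: 0.452
```

Request:
carry_out:
  offset:
    - [0, 0, -0.001]
    - [0, 0, 0]
  twist: [0, 0]

```text
clock: 33.15
tool_pos: [0.447, 0.3977, 0.0125]
eef_rot: [-0.705, 0.058, -0.058, 0.705]
contact_force: [-0.6, 0.1, 2.3]
opening: 0.451
```

Contact with the dish floor, so I'll release and withdraw.

Request:
carry_out:
  offset:
    - [0, 0, 0]
    - [0, 0, 0]
    - [0, 0, 0]
    - [0, 0, 0.02]
    - [0, 0, 0.05]
    - [0, 0, 0.06]
    - [-0.03, -0.03, 0.06]
    - [0, 0, 0]
  twist: [0, 0, 0, 0, 0, 0, 0, 0]
  grip: 0.06

```text
clock: 34.15
tool_pos: [0.4221, 0.3715, 0.1982]
eef_rot: [-0.703, 0.058, -0.06, 0.706]
contact_force: [0.6, 0.3, -0.9]
opening: 0.678
```

```bash
python3 - <<'E'
from h import *
im=snapshot("scene");s=get_state();print(s["tool_pos"],s["contact_force"],s["clock"])
cv2.imwrite("pics/s2.png",cv2.resize(im[100:320,150:520],None,fx=2.1,fy=2.1,interpolation=cv2.INTER_CUBIC)[:,:,::-1])
E
```

```text
[0.42177786 0.37226711 0.19597906] [ 0.01702823  0.64895688 -0.78684055] 34.2
```

View pics/s2.png

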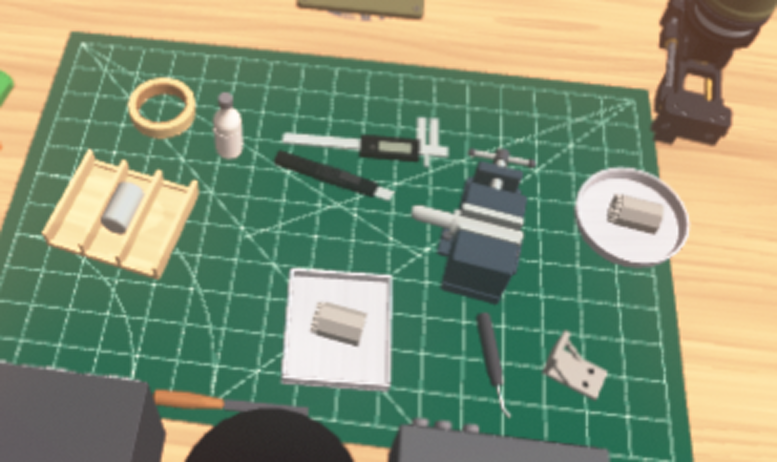

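The scene picture shows one sleeve lying in the flat tray at (340,323) and the other in the dish at (636,213). The stub is still in its nest at (123,207), and nothing else appears to have moved.

```bash
python3 -c "from plant import job;print(job.finish_job())"
```

```text
the job is handed in; nothing more can be done
None
```

Both sleeves are gauged, sorted and set down, and I handed the job in at about 34 s on the clock.

- **First sleeve (nest nearest the vise):** it slid on freely and stopped with about 4 N at y = 0.1156 m, where the collar was expected (0.116 m). I took it as fully home and laid it in the rectangular tray.
- **Second sleeve (far nest):** it stopped about 34 mm short of home, which is the depth given for a tight one. I pushed no harder than about 8 N, then drew it off and laid it in the round dish.

I lifted each sleeve by its ends, set it on the mat, and took it again by its sides before sliding it on. Both were lowered until they touched before I let go.

The last scene picture shows one sleeve lying in each container, the steel stub still in its nest and nothing else visibly moved. The gripper was open and clear, at about 0.2 m height. No check failed or disagreed. The largest force I saw at the end of any move was 10 N, when setting the second sleeve on the mat.

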